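# Prime the bearing press lubricator

## Robot

A 7-joint arm with a two-finger parallel gripper is mounted at the origin on the work surface. World frame = base frame: x ahead of the robot, y to its left, z up, the work surface at z = 0. Lengths are in mm, angles in rad, forces in N, time in s.
With the tool pointing down it reaches from about 400 to 850 mm from the base axis. Payload 6.9 kg.
Tool frame: the origin (TCP) lies on the centre line of the jaws, within the pads' length; the fingertips stand 25 mm ahead of it and the grasp point (between the pads) lies 6 mm ahead of it; z points along the fingers, y is the direction in which the jaws open and shut (so a half turn about z gives the same grasp; the last joint's range is limited). The gripper opens to 85 mm and grips with 20 to 120 N. Pads are 22 mm wide; open, the fingers measure 114 mm over their backs; the gripper's body (76 mm by 85 mm) begins 54 mm behind the grasp point. The pads swing forward as they close: fully open they stand 13 mm farther back than shut.
Start: joints at [1.345, 0.507, -0.238, 1.5, 0.126, 1.149, -0.155], TCP at [203.561, -590.91, 256.275] pointing down, gripper open.
Joint ranges: [-3.08, 3.08], [-0.24, 2.05], [-1.43, 1.35], [0, 2.5], [-1.52, 4.66], [0.17, 1.96], [-2.89, 2.89]. Speed limits (rad/s): [2.39, 2.39, 3.14, 3.14, 3.14, 3.14, 3.14].

## Interface

Orientations are given as a rotation vector (axis times angle).
In Python, from cell import ctrl, read_camera gives the robot as it stands.
- The arm moves only by the shell command python3 -m pendant 'ROWS'. ROWS is JSON, a list of rows, each an object with "translation": the shift along the tool's x, y, z in m, a list of three; "dr": the turn, a rotation vector about the tool's x, y, z in rad, a list of three; "grip": the closure in counts, from 0 (fully open) to 255 (shut). In form: [{"translation": [dx, dy, dz], "dr": [rx, ry, rz], "grip": grip}, ...]. A call has 1 to 12 rows; each row is the pose to reach, as a shift and turn from the pose commanded when the call began, along the tool's axes at that moment; what a row does not reach only later rows make up. A row lasts 1/12 s, in which the tool goes at most 41.7 mm and 7.16 degrees, less where a joint would pass 70% of its speed; a pose out of reach is approached as far as the arm can. A call with a gripper value outside its range is refused whole. The fingers move at their own pace and stop on an object; the grip force is fixed at half the most. Time passes only in rows, so rows that repeat a pose let the fingers close. It gives the time, the measured TCP pose, the force and the opening at its end, in the units of the state.
- ctrl.read_state(): the state, without advancing time (a new reading comes with each control period).
- read_camera(name): name is "side" or "top"; returns a dict with "pixels" (420x560x3 uint8, red, green, blue), "z_map" (420x560 float32, mm along the optical axis (not along the pixel's ray), 0 where there is no reading), "mtx" (3x3 intrinsics, pixels), "R" (3x3) and "t" (3): a world point X has camera coordinates R X + t. Camera axes: x right, y down, z forward; pixel columns grow to the right and rows downward; lengths in mm; the calibration is good to about 2 mm. A picture is of the moment at which its call begins.
- ctrl.hand_in(): hands the job in, once; it reports no verdict.
The state is a dict: "t": time; "qpos": joint angles; "qvel": joint speeds; "joint_efforts": joint torques, N m; "position": TCP position; "eef_rot": TCP orientation; "ft_force": force on the tool from outside, world axes, zero at the start; "torque": the same for the moment, N m; "width": finger opening in mm.
Only numpy, scipy, OpenCV 4.12 (cv2) and the standard library are available. Lean on these libraries where they do the work, as an engineer would, in place of code of your own. Each camera call takes 0.05 s, during which the arm holds its last target.

## Task

Prime the bearing press's lubricator before the next bearing goes on: lightly press down the wide round plunger first, then the bar-shaped one, then the slim one, each most of the way in, so that all three stay down. Do not pull up any plunger, and leave the axle, the dust seals and the spacer lying where they are.

Things in the scene. Friction and masses are not known exactly. Their poses are not given: they have to be found in the camera images.
- press: Fixed grey bearing press with lubricator. Origin at bench height under the middle plunger place, z up, y along the plunger row to the press. Manifold block 56 x 220 mm, top at 65 mm, centred on the origin; plungers at y = -75, 0, 75 mm (which is where varies). The 405 mm tall press with crank, ram and bearing seat fills y = 225 to 465, x = -100 to 120 mm: keep the hand clear of it.
- unit_wide: Collar (22 mm across, 12 mm high) on the manifold with the lubricator plunger whose head is a flat steel disc, 44 mm across. Origin on the manifold top, on the plunger's axis; z up, axes parallel to the press's. Counts with its plunger.
- top_wide (a point): Centre of the top face of the plunger head that is a flat steel disc, 44 mm across and 12 mm thick; about 107 mm above the bench when up. Moves down with the plunger.
- plunger_wide (a joint): Stroke of that plunger in m: 0 to 0.001 when up at the start, grows as it is pressed down, hard stop at 0.012; it can also be pulled up, to -0.006. Moves straight down against 4 to 5.5 N and stays where it is left. More than 0.006 counts as pressed.
- unit_bar: Collar (22 mm across, 12 mm high) on the manifold with the lubricator plunger whose head is a straight steel bar, 60 mm long (along the press x axis) and 16 mm wide. Origin on the manifold top, on the plunger's axis; z up, axes parallel to the press's. Counts with its plunger.
- top_bar (a point): Centre of the top face of the plunger head that is a straight steel bar, 60 mm long (along the press x axis) and 16 mm wide and 12 mm thick; about 107 mm above the bench when up. Moves down with the plunger.
- plunger_bar (a joint): Stroke of that plunger in m: 0 to 0.001 when up at the start, grows as it is pressed down, hard stop at 0.012; it can also be pulled up, to -0.006. Moves straight down against 4 to 5.5 N and stays where it is left. More than 0.006 counts as pressed.
- unit_slim: Collar (22 mm across, 12 mm high) on the manifold with the lubricator plunger whose head is a slim steel pin head, 16 mm across. Origin on the manifold top, on the plunger's axis; z up, axes parallel to the press's. Counts with its plunger.
- top_slim (a point): Centre of the top face of the plunger head that is a slim steel pin head, 16 mm across and 12 mm thick; about 107 mm above the bench when up. Moves down with the plunger.
- plunger_slim (a joint): Stroke of that plunger in m: 0 to 0.001 when up at the start, grows as it is pressed down, hard stop at 0.012; it can also be pulled up, to -0.006. Moves straight down against 4 to 5.5 N and stays where it is left. More than 0.006 counts as pressed.
- axle: Chrome roller axle lying on the bench, 25 mm thick, 160 mm long along its y axis, with two 30 mm square collars. Origin under its middle. Bystander.
- seal_a: Grey rubber dust seal lying flat, ring 60 mm outside, 40 mm inside, 9 mm high. Origin at its underside centre. Bystander.
- seal_b: Grey rubber dust seal lying flat, ring 60 mm outside, 40 mm inside, 9 mm high. Origin at its underside centre. Bystander.
- spacer: Steel hub spacer standing on the bench, ring 48 mm outside, 30 mm inside, 30 mm high. Origin at its underside centre. Bystander.

How it is judged (in metres and radians):
On the way, in this order (a step that is already met when the one before it is completed fails the run):
1. the wide round plunger is down, the other two still up (value of joint plunger_wide above 0.006 m and value of joint each of plunger_bar, plunger_slim below 0.004 m), for 0.2 s.
2. the bar plunger is down too, the slim one still up (value of joint each of plunger_wide, plunger_bar above 0.006 m and value of joint plunger_slim below 0.004 m), for 0.2 s.
3. the slim plunger is down as well (value of joint each of plunger_wide, plunger_bar, plunger_slim above 0.006 m), for 0.2 s.
At the end, for the whole second after the job is handed in: All three plungers are down by at least 6 mm of their 12 mm stroke; axle, both seals and spacer are at rest within 20 mm of where they lay (all of step 3 and distance of each of axle, seal_a, seal_b, spacer from where it was at the start of the episode below 0.02 m and linear speed of each of axle, seal_a, seal_b, spacer below 0.02 m/s); the robot touches nothing.
It fails at once if the bar plunger was pressed before the wide one (value of joint plunger_bar above 0.004 m and value of joint plunger_wide below 0.006 m).
It fails at once if the slim plunger was pressed before the bar one (value of joint plunger_slim above 0.004 m and value of joint plunger_bar below 0.006 m).
It fails at once if a plunger was pulled up (value of joint any of plunger_wide, plunger_bar, plunger_slim below -0.003 m).
It fails at once if a plunger was pressed hard (over 25 N) (contact force between any of unit_wide, unit_bar, unit_slim and anything else above 25 N).
It fails at once if the axle, a seal or the spacer was moved more than 20 mm or lifted (distance of any of axle, seal_a, seal_b, spacer from where it was at the start of the episode above 0.02 m).
It also fails if it takes over 45 s, if anything falls off the work surface, if the arm or the gripper's body presses on something with over 40 N, if the wrist force passes 120 N, or if a joint passes its speed limit or range.

## Working session

There is one attempt and no reset: what is moved stays moved. The work goes in short steps, Python scripts to look and compute and a shell command to move; the robot and the scene stay as the last step left them, time stands still between calls to the robot, and variables do not carry over. Pictures are saved under pics/ and viewed, and the job is handed in when it is done.

```bash
ls; mkdir -p pics; python3 - <<'E'
from cell import ctrl, read_camera
import cv2, numpy as np
s=ctrl.read_state(); print(s)
for n in ("side","top"):
    c=read_camera(n); cv2.imwrite(f"pics/{n}0.png",c["pixels"][:,:,::-1]); np.savez(f"{n}0.npz",**c)
    print(n,c["mtx"].tolist(),(-c["R"].T@c["t"]).tolist(),c["R"].round(3).tolist())
E
```

```text
pics
{'t': 0.0, 'qpos': array([ 1.3444781 ,  0.50836002, -0.23747961,  1.50112645,  0.12569497,
        1.1488826 , -0.15480457]), 'qvel': array([-1.15987945e-03,  5.35450859e-05, -7.53682240e-04,  1.05333558e-03,
       -5.20101945e-04,  1.16881567e-03,  8.16021605e-04]), 'joint_efforts': array([-5.32743834e-04, -6.20601368e+01, -2.18652047e+00, -2.49666238e+01,
        1.28626075e-02,  1.20960581e-02,  3.21157381e-05]), 'position': array([ 203.3613433 , -590.51467555,  255.41647955]), 'eef_rot': array([-3.09672828e+00, -5.18494951e-01,  5.34273217e-04]), 'ft_force': array([ 0.31123138, -0.15641911,  0.60266048]), 'torque': array([-0.00314811,  0.00382445, -0.0104396 ]), 'width': 85.38824956553879}
side [[497.10083415570705, 0.0, 274.8293401204742], [0.0, 497.10083415570705, 211.98028052442416], [0.0, 0.0, 1.0]] [355.6220511566805, 449.1347847915182, 483.2394221315491] [[-0.906, -0.422, 0.019], [-0.252, 0.504, -0.826], [0.339, -0.754, -0.563]]
top [[404.0922465806329, 0.0, 280.53935130727297], [0.0, 404.0922465806329, 205.7254219260112], [0.0, 0.0, 1.0]] [528.2907600385116, -86.47250748563692, 753.805477639048] [[-0.001, -0.999, -0.052], [-0.997, 0.005, -0.072], [0.072, 0.052, -0.996]]
```

View pics/side0.png

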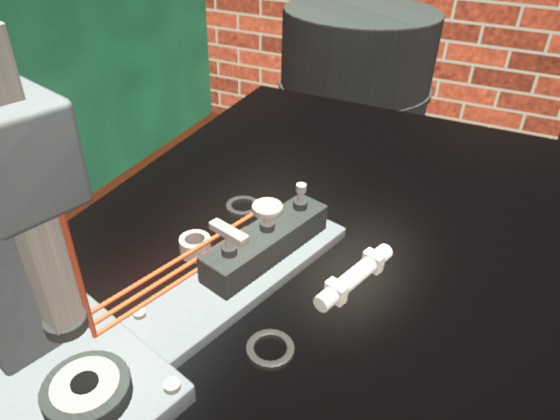

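View pics/top0.png

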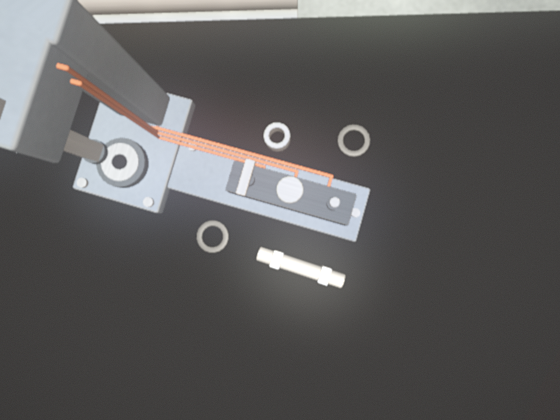

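```bash
cat > h.py <<'E'
import numpy as np, cv2
def ray(c,u,v,z):
    C=-c["R"].T@c["t"]; d=c["R"].T@np.linalg.inv(c["mtx"])@np.array([u,v,1.]); return C+d*(z-C[2])/d[2]
def pt(c,u,v,n=1):
    w=c["z_map"][int(v)-n:int(v)+n+1,int(u)-n:int(u)+n+1]; Z=np.median(w[w>0]); return c["R"].T@(np.linalg.inv(c["mtx"])@np.array([u,v,1.])*Z-c["t"])
E
python3 - <<'E'
from h import *
T=dict(np.load("top0.npz")); S=dict(np.load("side0.npz"))
for n,c,rois in (("top",T,{"bar":(230,155,262,200),"wide":(270,172,310,208),"slim":(326,194,345,211)}),("side",S,{"bar":(205,216,252,248),"wide":(248,196,288,222),"slim":(292,180,310,194)})):
    g=cv2.cvtColor(c["pixels"],cv2.COLOR_RGB2GRAY); sat=np.ptp(c["pixels"].astype(int),axis=2)
    for k,(a,b,d,e) in rois.items():
        m=np.zeros(g.shape,np.uint8); m[b:e,a:d]=((g[b:e,a:d]>150)&(sat[b:e,a:d]<45))
        cn=max(cv2.findContours(m,0,2)[0],key=cv2.contourArea); r=cv2.minAreaRect(cn); M=cv2.moments(cn); u,v=M["m10"]/M["m00"],M["m01"]/M["m00"]
        print(n,k,np.round((u,v),1),r,ray(c,u,v,107).round(1),"depth",pt(c,u,v).round(1))
E
cat > q.py <<'E'
from h import *
import sys
for n in ("top","side"):
    c=dict(np.load(f"{n}0.npz")); im=c["pixels"][:,:,::-1]
    im=im[140:230,215:375] if n=="top" else im[170:290,190:350]
    cv2.imwrite(f"pics/{n}0z.png",cv2.resize(im,None,fx=5,fy=5 if n=="top" else 4.9))
E
python3 q.py
```

```text
top bar [245.1 179.7] ((245.5, 179.0), (40.0, 31.0), 90.0) [617.9   4.9 107. ] depth [617.9   5.  106.7]
top wide [289.9 189.1] ((289.5, 189.5), (35.0, 39.0), 90.0) [601.9 -67.8 107. ] depth [601.9 -67.8 106.7]
top slim [335.8 201.3] ((335.0, 202.0), (16.0, 18.0), 90.0) [ 581.9 -141.1  107. ] depth [ 581.9 -141.1  106.8]
side bar [232.8 234.5] ((230.0, 232.5), (29.0, 42.0), 90.0) [608.  15. 107.] depth [609.3  12.8 105.1]
side wide [270.  209.2] ((267.5, 209.0), (24.0, 39.0), 90.0) [590.6 -57.2 107. ] depth [591.7 -59.5 105.3]
side slim [301.3 186.8] ((301.0, 187.5), (11.0, 10.0), 90.0) [ 575.  -130.3  107. ] depth [ 576.6 -134.6  104.2]
```

```bash
cat >> h.py <<'E'
def cloud(c):
    v,u=np.mgrid[:420,:560]; P=np.stack([u,v,np.ones_like(u)],-1)@np.linalg.inv(c["mtx"]).T*c["z_map"][...,None]
    return (P-c["t"])@c["R"]
def tops(c,lo=100,hi=112,show=True):
    X=cloud(c); m=((X[...,2]>lo)&(X[...,2]<hi)&(c["z_map"]>0)&(X[...,0]>540)&(X[...,0]<660)&(X[...,1]<40)&(X[...,1]>-190)).astype(np.uint8)
    n,l,st,ce=cv2.connectedComponentsWithStats(m)
    for i in range(1,n):
        if st[i,4]>12:
            p=X[l==i]; q=p[p[:,2]>np.median(p[:,2])-1.5]; (x,y),sz,a=cv2.minAreaRect(q[:,:2].astype(np.float32))
            print(st[i].tolist(),ce[i].round(1),"mean",q.mean(0).round(1),"rect",round(x,1),round(y,1),np.round(sz,1),round(a,1))
E
python3 - <<'E'
from h import *
for n in ("top","side"): print(n); tops(dict(np.load(n+"0.npz")))
E
```

```text
top
[236, 158, 19, 38, 370] [245.1 176.6] mean [623.4   5.  107.2] rect 623.3 5.1 [15.8 59.5] 73.6
[276, 176, 27, 27, 568] [289.3 189. ] mean [602.1 -66.8 106.9] rect 602.3 -67.1 [40.1 42.3] 44.9
[330, 197, 10, 10, 79] [334.3 201.6] mean [ 581.5 -138.8  106.9] rect 581.6 -139.0 [14.4 14.5] 89.2
side
[296, 182, 10, 8, 73] [300.6 185.4] mean [ 579.4 -138.1  105.4] rect 579.5 -138.4 [13.3 14.5] 22.1
[251, 197, 32, 20, 511] [266.6 206.5] mean [599.9 -66.1 105.7] rect 600.2 -67.9 [41.3 42.1] 27.1
[208, 217, 41, 27, 462] [228.2 230.1] mean [620.1   5.8 106. ] rect 620.9 4.8 [17.4 60.8] 73.4
```

View pics/top0z.png

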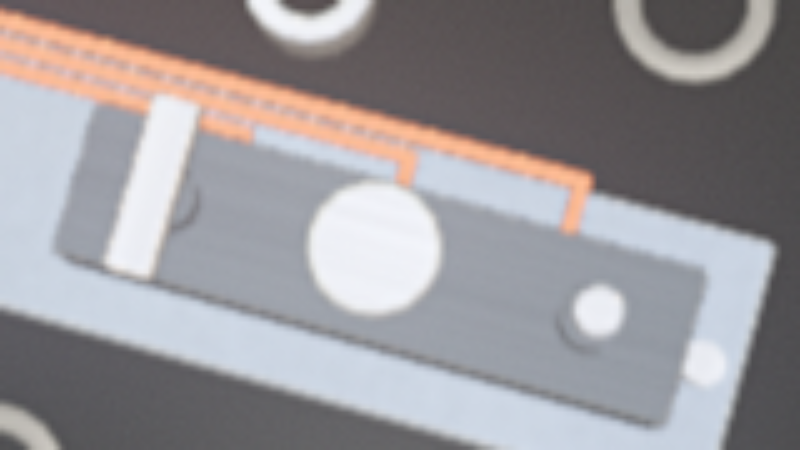

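```bash
cat > go.py <<'E'
import sys, numpy as np
from scipy.spatial.transform import Rotation as R
from cell import ctrl
s=ctrl.read_state(); r=R.from_rotvec(s["eef_rot"])
t=np.array([float(a) for a in sys.argv[1:4]])
print("t",round(s["t"],2),"pos",s["position"].round(1),"rv",s["eef_rot"].round(3),"F",s["ft_force"].round(1),"w",round(s["width"],1),"q",s["qpos"].round(2))
print("tool delta m",(r.inv().apply(t-s["position"])/1000).round(4), "zaxis",r.apply([0,0,1]).round(3))
E
python3 go.py 601 -67 230
```

```text
t 0.1 pos [ 203.4 -590.6  255.5] rv [-3.097 -0.519  0.   ] F [-1.   0.1  0.2] w 85.3 q [ 1.34  0.51 -0.24  1.5   0.13  1.15 -0.15]
tool delta m [ 0.5465 -0.3654  0.0261] zaxis [-0.001  0.001 -1.   ]
```

```bash
python3 -m pendant '[{"translation":[0.5465,-0.3655,0.026],"dr":[0,0,0],"grip":255},{"translation":[0.5465,-0.3655,0.026],"dr":[0,0,0],"grip":255},{"translation":[0.5465,-0.3655,0.026],"dr":[0,0,0],"grip":255},{"translation":[0.5465,-0.3655,0.026],"dr":[0,0,0],"grip":255},{"translation":[0.5465,-0.3655,0.026],"dr":[0,0,0],"grip":255},{"translation":[0.5465,-0.3655,0.026],"dr":[0,0,0],"grip":255},{"translation":[0.5465,-0.3655,0.026],"dr":[0,0,0],"grip":255},{"translation":[0.5465,-0.3655,0.026],"dr":[0,0,0],"grip":255},{"translation":[0.5465,-0.3655,0.026],"dr":[0,0,0],"grip":255},{"translation":[0.5465,-0.3655,0.026],"dr":[0,0,0],"grip":255},{"translation":[0.5465,-0.3655,0.026],"dr":[0,0,0],"grip":255},{"translation":[0.5465,-0.3655,0.026],"dr":[0,0,0],"grip":255}]'; python3 go.py 601 -67 230
```

```text
t: 1.1
position: [506.4, -191.2, 236.3]
eef_rot: [-3.098, -0.518, 0.001]
ft_force: [0.2, -0.9, -0.3]
width: 0.2
t 1.1 pos [ 506.4 -191.2  236.3] rv [-3.098e+00 -5.180e-01  1.000e-03] F [ 0.2 -0.9 -0.3] w 0.2 q [ 0.55  0.4  -0.34  1.75  0.16  1.01 -1.09]
tool delta m [ 0.1299 -0.0867  0.0063] zaxis [-0.  0. -1.]
```

```bash
python3 -m pendant '[{"translation":[0.13,-0.087,0.006],"dr":[0,0,0],"grip":255},{"translation":[0.13,-0.087,0.006],"dr":[0,0,0],"grip":255},{"translation":[0.13,-0.087,0.006],"dr":[0,0,0],"grip":255},{"translation":[0.13,-0.087,0.006],"dr":[0,0,0],"grip":255},{"translation":[0.13,-0.087,0.035],"dr":[0,0,0],"grip":255},{"translation":[0.13,-0.087,0.071],"dr":[0,0,0],"grip":255},{"translation":[0.13,-0.087,0.071],"dr":[0,0,0],"grip":255},{"translation":[0.13,-0.087,0.071],"dr":[0,0,0],"grip":255}]'; python3 go.py 601 -67 133
python3 - <<'E'
from h import *
from cell import read_camera
for n in ("side","top"):
    c=read_camera(n); cv2.imwrite(f"pics/{n}1.png",c["pixels"][:,:,::-1]); np.savez(n+"1.npz",**c)
E
```

```text
t: 1.77
position: [598.9, -68.6, 164.0]
eef_rot: [-3.097, -0.519, 0.008]
ft_force: [-0.2, -0.2, 0.8]
width: -0.2
t 1.77 pos [598.9 -68.6 164. ] rv [-3.097 -0.519  0.008] F [-0.2 -0.2  0.8] w -0.2 q [ 0.28  0.57 -0.33  1.68  0.22  0.93 -1.38]
tool delta m [ 0.0027 -0.0007  0.031 ] zaxis [-0.005  0.    -1.   ]
```

View pics/side1.png

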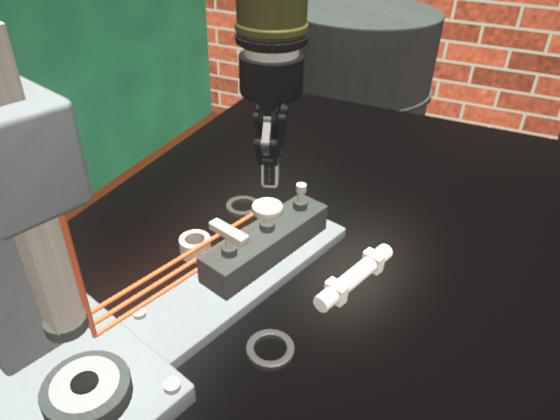

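```bash
python3 go.py 601 -67 133
```

```text
t 1.87 pos [600.9 -68.9 167. ] rv [3.098e+00 5.180e-01 2.000e-03] F [ 0.1 -0.2 -0.5] w -0.4 q [ 0.28  0.57 -0.34  1.68  0.22  0.93 -1.38]
tool delta m [ 0.0007 -0.0018  0.034 ] zaxis [ 0.001 -0.    -1.   ]
```

```bash
python3 - <<'E'
from h import *
c=dict(np.load("side1.npz")); X=cloud(c)
for v in range(176,194,2): print(v,X[v,266:275:4].round(0).tolist())
E
python3 -m pendant '[{"translation":[0.001,-0.001,0.008],"dr":[0,0,0],"grip":255},{"translation":[0.001,-0.001,0.016],"dr":[0,0,0],"grip":255},{"translation":[0.001,-0.001,0.023],"dr":[0,0,0],"grip":255},{"translation":[0.001,-0.001,0.028],"dr":[0,0,0],"grip":255},{"translation":[0.001,-0.001,0.03],"dr":[0,0,0],"grip":255},{"translation":[0.001,-0.001,0.03],"dr":[0,0,0],"grip":255},{"translation":[0.001,-0.001,0.03],"dr":[0,0,0],"grip":255}]'; python3 go.py 601 -67 133
```

```text
176 [[596.0, -55.0, 159.0], [591.0, -56.0, 159.0], [588.0, -62.0, 157.0]]
178 [[596.0, -54.0, 156.0], [591.0, -56.0, 157.0], [589.0, -63.0, 153.0]]
180 [[597.0, -56.0, 152.0], [592.0, -59.0, 151.0], [588.0, -62.0, 151.0]]
182 [[596.0, -55.0, 149.0], [591.0, -57.0, 150.0], [589.0, -65.0, 146.0]]
184 [[597.0, -56.0, 146.0], [591.0, -57.0, 147.0], [589.0, -64.0, 144.0]]
186 [[599.0, -61.0, 139.0], [594.0, -63.0, 140.0], [589.0, -66.0, 139.0]]
188 [[694.0, -262.0, 0.0], [689.0, -267.0, -1.0], [682.0, -271.0, -2.0]]
190 [[691.0, -255.0, 0.0], [685.0, -258.0, 0.0], [678.0, -262.0, -0.0]]
192 [[689.0, -251.0, -1.0], [681.0, -251.0, 1.0], [676.0, -257.0, -1.0]]
t: 2.45
position: [601.0, -67.1, 135.5]
eef_rot: [-3.098, -0.519, 0.0]
ft_force: [-0.7, 0.4, 0.8]
width: 0.2
t 2.45 pos [601.  -67.1 135.5] rv [-3.098 -0.519  0.   ] F [-0.7  0.4  0.8] w 0.2 q [ 0.27  0.6  -0.32  1.71  0.24  0.87 -1.39]
tool delta m [ 0.0001 -0.0001  0.0025] zaxis [-0.  0. -1.]
```

```bash
python3 -m pendant '[{"translation":[0,0,0.001],"dr":[0,0,0],"grip":255},{"translation":[0,0,0.002],"dr":[0,0,0],"grip":255},{"translation":[0,0,0.003],"dr":[0,0,0],"grip":255},{"translation":[0,0,0.004],"dr":[0,0,0],"grip":255},{"translation":[0,0,0.005],"dr":[0,0,0],"grip":255},{"translation":[0,0,0.006],"dr":[0,0,0],"grip":255},{"translation":[0,0,0.006],"dr":[0,0,0],"grip":255}]'; python3 go.py 601 -67 123
```

```text
t: 3.03
position: [601.0, -67.2, 129.7]
eef_rot: [3.098, 0.519, 0.0]
ft_force: [-0.2, -0.2, 2.0]
width: 0.1
t 3.03 pos [601.  -67.2 129.7] rv [3.098 0.519 0.   ] F [-0.2 -0.2  2. ] w 0.1 q [ 0.27  0.61 -0.32  1.72  0.24  0.85 -1.4 ]
tool delta m [ 0.     -0.0002  0.0067] zaxis [ 0. -0. -1.]
```

```bash
python3 -m pendant '[{"translation":[0,0,0.0005],"dr":[0,0,0],"grip":255},{"translation":[0,0,0.001],"dr":[0,0,0],"grip":255},{"translation":[0,0,0.0015],"dr":[0,0,0],"grip":255},{"translation":[0,0,0.002],"dr":[0,0,0],"grip":255}]'; python3 go.py 601 -67 123;python3 -m pendant '[{"translation":[0,0,0.0005],"dr":[0,0,0],"grip":255},{"translation":[0,0,0.001],"dr":[0,0,0],"grip":255},{"translation":[0,0,0.0015],"dr":[0,0,0],"grip":255},{"translation":[0,0,0.002],"dr":[0,0,0],"grip":255}]'; python3 go.py 601 -67 123
python3 - <<'E'
from h import *
from cell import read_camera
for n in ("side",):
    c=read_camera(n); cv2.imwrite(f"pics/{n}2.png",cv2.resize(c["pixels"][150:290,190:350,::-1],None,fx=4,fy=4)); np.savez(n+"2.npz",**c); tops(c,95,112)
E
```

```text
t: 3.37
position: [601.0, -67.2, 127.6]
eef_rot: [3.098, 0.519, 0.0]
ft_force: [-1.3, -0.5, 3.0]
width: 0.3
t 3.37 pos [601.  -67.2 127.6] rv [3.098 0.519 0.   ] F [-1.3 -0.5  3. ] w 0.3 q [ 0.27  0.61 -0.32  1.72  0.24  0.85 -1.4 ]
tool delta m [ 0.0001 -0.0002  0.0046] zaxis [ 0. -0. -1.]
t: 3.7
position: [601.0, -67.2, 125.5]
eef_rot: [-3.098, -0.519, -0.0]
ft_force: [-1.1, -1.4, 4.1]
width: 0.0
t 3.7 pos [601.  -67.2 125.5] rv [-3.098 -0.519 -0.   ] F [-1.1 -1.4  4.1] w 0.0 q [ 0.27  0.61 -0.32  1.72  0.25  0.84 -1.4 ]
tool delta m [ 0.     -0.0001  0.0025] zaxis [ 0.  0. -1.]
[295, 182, 11, 11, 104] [300.5 187. ] mean [ 579.2 -137.9  105.4] rect 579.5 -138.2 [13.7 15.7] 33.2
[251, 202, 32, 18, 415] [266.5 211.1] mean [597.4 -61.1 101.3] rect 598.8 -65.3 [41.6 38.2] 27.7
[208, 217, 41, 30, 578] [228.2 231.5] mean [620.4   5.8 105.9] rect 621.5 4.7 [16.4 59.5] 75.2
```

View pics/side2.png

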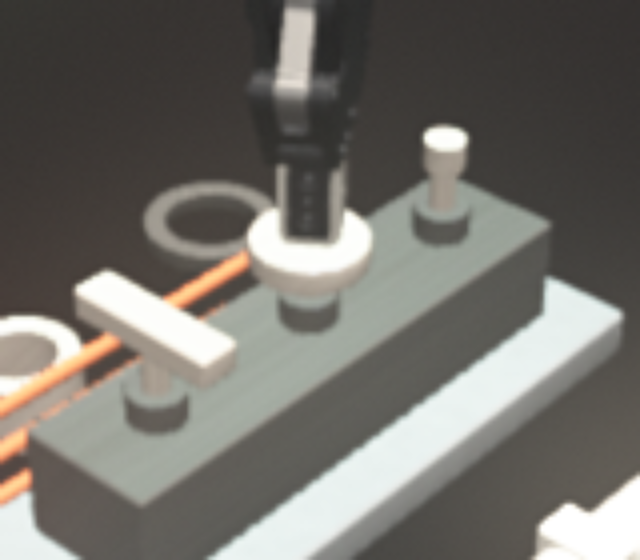

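The closed fingertip rests on the disc, which is about 4–5 mm down. I'll press it about 4 mm further.

```bash
python3 -m pendant '[{"translation":[0,0,0.0005],"dr":[0,0,0],"grip":255},{"translation":[0,0,0.001],"dr":[0,0,0],"grip":255},{"translation":[0,0,0.0015],"dr":[0,0,0],"grip":255},{"translation":[0,0,0.002],"dr":[0,0,0],"grip":255}]'; python3 -m pendant '[{"translation":[0,0,0.0005],"dr":[0,0,0],"grip":255},{"translation":[0,0,0.001],"dr":[0,0,0],"grip":255},{"translation":[0,0,0.0015],"dr":[0,0,0],"grip":255},{"translation":[0,0,0.002],"dr":[0,0,0],"grip":255},{"translation":[0,0,0.002],"dr":[0,0,0],"grip":255},{"translation":[0,0,0.002],"dr":[0,0,0],"grip":255}]'
python3 - <<'E'
from h import *
from cell import read_camera
for n in ("side",):
    c=read_camera(n); cv2.imwrite(f"pics/{n}3.png",cv2.resize(c["pixels"][150:290,190:350,::-1],None,fx=4,fy=4)); np.savez(n+"3.npz",**c); tops(c,90,112)
E
python3 go.py 622 5 155
```

```text
t: 4.08
position: [601.0, -67.2, 123.5]
eef_rot: [3.098, 0.519, 0.0]
ft_force: [-0.3, -0.0, 4.1]
width: 0.3
t: 4.58
position: [601.0, -67.2, 121.5]
eef_rot: [-3.098, -0.519, -0.0]
ft_force: [-0.1, 0.3, 2.4]
width: 0.2
[295, 182, 11, 13, 117] [300.4 187.5] mean [ 578.9 -137.3  104.9] rect 579.7 -138.9 [13.4 15.6] 24.1
[251, 203, 32, 21, 468] [266.5 213.2] mean [597.2 -60.6  98.6] rect 599.9 -64.8 [41.6 37.9] 22.0
[208, 217, 41, 30, 582] [228.2 231.6] mean [620.2   5.8 105.9] rect 620.9 4.6 [17.4 61. ] 74.1
t 4.63 pos [601.  -67.2 121.4] rv [-3.098 -0.519 -0.   ] F [0.8 1.  3.1] w 0.1 q [ 0.27  0.62 -0.32  1.73  0.25  0.84 -1.4 ]
tool delta m [ 0.0434 -0.0614 -0.0336] zaxis [ 0.  0. -1.]
```

```bash
python3 -m pendant '[{"translation":[0,0,-0.004],"dr":[0,0,0],"grip":255},{"translation":[0,0,-0.015],"dr":[0,0,0],"grip":255},{"translation":[0,0,-0.034],"dr":[0,0,0],"grip":255},{"translation":[0.02,-0.03,-0.034],"dr":[0,0,0],"grip":255},{"translation":[0.0435,-0.0615,-0.034],"dr":[0,0,0],"grip":255},{"translation":[0.0435,-0.0615,-0.034],"dr":[0,0,0],"grip":255},{"translation":[0.0435,-0.0615,-0.034],"dr":[0,0,0],"grip":255}]'
python3 - <<'E'
from h import *
from cell import read_camera
for n in ("side",):
    c=read_camera(n); cv2.imwrite(f"pics/{n}4.png",cv2.resize(c["pixels"][150:290,190:350,::-1],None,fx=4,fy=4)); np.savez(n+"4.npz",**c); tops(c,90,112)
E
python3 go.py 622 5 133
```

```text
t: 5.22
position: [622.3, 9.0, 156.3]
eef_rot: [-3.095, -0.527, -0.001]
ft_force: [-0.4, -0.2, 0.9]
width: -0.4
[295, 182, 11, 13, 117] [300.4 187.6] mean [ 579.  -137.1  105. ] rect 579.4 -138.2 [13.4 14.9] 22.7
[251, 203, 32, 21, 503] [266.4 212.5] mean [599.9 -66.1  95.6] rect 600.6 -67.1 [40.7 41.6] 22.7
[208, 217, 41, 30, 582] [228.2 231.6] mean [620.    5.8 105.9] rect 621.2 4.8 [16.4 59.5] 73.1
t 5.27 pos [621.9   6.4 156. ] rv [-3.098 -0.523  0.   ] F [-0.3 -0.7  0.9] w -0.3 q [ 0.15  0.6  -0.33  1.64  0.23  0.94 -1.5 ]
tool delta m [-0.0004  0.0014  0.023 ] zaxis [-0.  0. -1.]
```

View pics/side4.png

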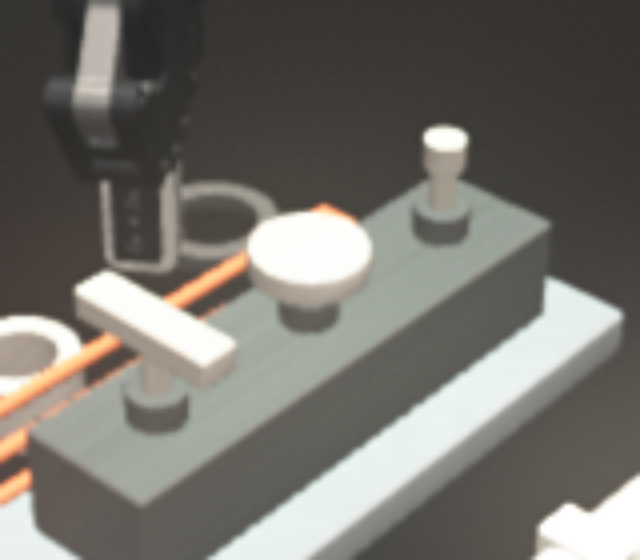

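The disc stayed down: its top is about 10 mm lower at crop (310,250), and the other two are unchanged. Next is the bar, to the same depth.

```bash
python3 -m pendant '[{"translation":[0,0.001,0.006],"dr":[0,0,0],"grip":255},{"translation":[0,0.001,0.012],"dr":[0,0,0],"grip":255},{"translation":[0,0.001,0.018],"dr":[0,0,0],"grip":255},{"translation":[0,0.001,0.02],"dr":[0,0,0],"grip":255},{"translation":[0,0.001,0.021],"dr":[0,0,0],"grip":255},{"translation":[0,0.001,0.022],"dr":[0,0,0],"grip":255},{"translation":[0,0.001,0.023],"dr":[0,0,0],"grip":255},{"translation":[0,0.001,0.024],"dr":[0,0,0],"grip":255},{"translation":[0,0.001,0.025],"dr":[0,0,0],"grip":255},{"translation":[0,0.001,0.026],"dr":[0,0,0],"grip":255},{"translation":[0,0.001,0.026],"dr":[0,0,0],"grip":255}]'
python3 go.py 622 5 121.5
```

```text
t: 6.18
position: [622.5, 4.2, 129.8]
eef_rot: [3.098, 0.519, 0.001]
ft_force: [-0.4, -0.2, 3.8]
width: 0.4
t 6.18 pos [622.5   4.2 129.8] rv [3.098e+00 5.190e-01 1.000e-03] F [-0.4 -0.2  3.8] w 0.4 q [ 0.15  0.63 -0.32  1.67  0.24  0.88 -1.51]
tool delta m [-0.0002 -0.001   0.0083] zaxis [ 0. -0. -1.]
```

```bash
python3 -m pendant '[{"translation":[0,0,0.0005],"dr":[0,0,0],"grip":255},{"translation":[0,0,0.001],"dr":[0,0,0],"grip":255},{"translation":[0,0,0.0015],"dr":[0,0,0],"grip":255},{"translation":[0,0,0.002],"dr":[0,0,0],"grip":255},{"translation":[0,0,0.0025],"dr":[0,0,0],"grip":255},{"translation":[0,0,0.003],"dr":[0,0,0],"grip":255},{"translation":[0,0,0.0035],"dr":[0,0,0],"grip":255},{"translation":[0,0,0.004],"dr":[0,0,0],"grip":255},{"translation":[0,0,0.0045],"dr":[0,0,0],"grip":255}]'
python3 -m pendant '[{"translation":[0,0,0.0005],"dr":[0,0,0],"grip":255},{"translation":[0,0,0.001],"dr":[0,0,0],"grip":255},{"translation":[0,0,0.0015],"dr":[0,0,0],"grip":255},{"translation":[0,0,0.002],"dr":[0,0,0],"grip":255},{"translation":[0,0,0.0025],"dr":[0,0,0],"grip":255},{"translation":[0,0,0.003],"dr":[0,0,0],"grip":255},{"translation":[0,0,0.0035],"dr":[0,0,0],"grip":255},{"translation":[0,0,0.0035],"dr":[0,0,0],"grip":255},{"translation":[0,0,0.0035],"dr":[0,0,0],"grip":255}]'
python3 go.py 580.5 -138.7 155
```

```text
t: 6.93
position: [622.5, 4.2, 125.0]
eef_rot: [3.098, 0.519, 0.0]
ft_force: [0.0, -0.4, 5.4]
width: -0.1
t: 7.68
position: [622.4, 4.2, 121.4]
eef_rot: [3.098, 0.519, 0.0]
ft_force: [1.3, -2.1, 3.8]
width: -0.2
t 7.68 pos [622.4   4.2 121.4] rv [3.098 0.519 0.   ] F [ 1.3 -2.1  3.8] w -0.2 q [ 0.15  0.64 -0.32  1.68  0.25  0.86 -1.51]
tool delta m [-0.0862  0.1214 -0.0336] zaxis [ 0.  0. -1.]
```

```bash
python3 -m pendant '[{"translation":[0,0,-0.004],"dr":[0,0,0],"grip":255},{"translation":[0,0,-0.015],"dr":[0,0,0],"grip":255},{"translation":[0,0,-0.034],"dr":[0,0,0],"grip":255},{"translation":[-0.02,0.028,-0.034],"dr":[0,0,0],"grip":255},{"translation":[-0.043,0.061,-0.034],"dr":[0,0,0],"grip":255},{"translation":[-0.066,0.093,-0.034],"dr":[0,0,0],"grip":255},{"translation":[-0.086,0.1215,-0.034],"dr":[0,0,0],"grip":255},{"translation":[-0.086,0.1215,-0.034],"dr":[0,0,0],"grip":255},{"translation":[-0.086,0.1215,-0.034],"dr":[0,0,0],"grip":255}]'
python3 - <<'E'
from h import *
from cell import read_camera
for n in ("side",):
    c=read_camera(n); cv2.imwrite(f"pics/{n}5.png",cv2.resize(c["pixels"][150:290,190:350,::-1],None,fx=4,fy=4)); np.savez(n+"5.npz",**c); tops(c,90,112)
E
python3 go.py 580.5 -138.7 133
```

```text
t: 8.43
position: [579.6, -141.6, 156.0]
eef_rot: [3.099, 0.511, -0.001]
ft_force: [-0.2, 0.9, 0.7]
width: 0.1
[295, 182, 11, 13, 119] [300.4 187.6] mean [ 579.  -137.5  104.8] rect 579.3 -138.1 [13.4 15.7] 23.6
[251, 203, 32, 21, 507] [266.5 212.6] mean [599.8 -66.   95.5] rect 600.5 -67.0 [42.2 41.7] 40.4
[209, 224, 40, 27, 453] [228.5 236.6] mean [620.3   5.6  95.5] rect 621.5 5.0 [17.5 60.9] 75.7
t 8.48 pos [ 580.5 -139.   156. ] rv [-3.098 -0.516 -0.   ] F [ 0.1  0.8 -0.6] w 0.1 q [ 0.41  0.57 -0.34  1.71  0.23  0.9  -1.26]
tool delta m [ 0.0001 -0.0003  0.023 ] zaxis [ 0.     0.001 -1.   ]
```

View pics/side5.png

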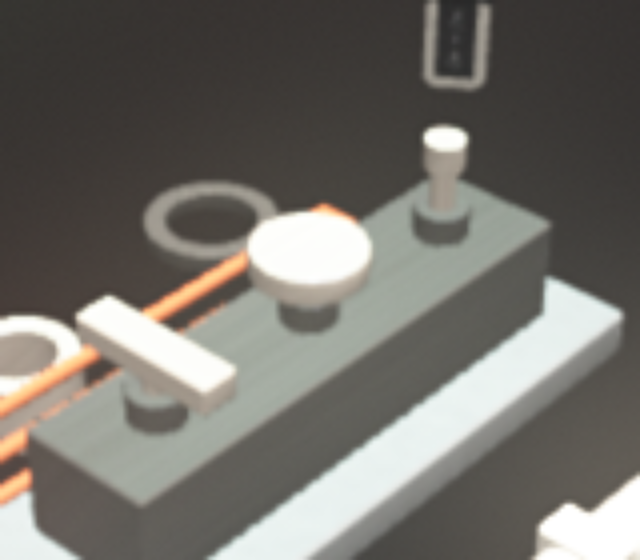

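The bar and disc tops are both at 95.5 mm, about 10 mm down. The slim pin at crop (445,150) is still up, with the fingertip above it at crop (455,80). Next is the slim one.

```bash
python3 -m pendant '[{"translation":[0,0,0.006],"dr":[0,0,0],"grip":255},{"translation":[0,0,0.012],"dr":[0,0,0],"grip":255},{"translation":[0,0,0.018],"dr":[0,0,0],"grip":255},{"translation":[0,0,0.02],"dr":[0,0,0],"grip":255},{"translation":[0,0,0.021],"dr":[0,0,0],"grip":255},{"translation":[0,0,0.022],"dr":[0,0,0],"grip":255},{"translation":[0,0,0.023],"dr":[0,0,0],"grip":255},{"translation":[0,0,0.024],"dr":[0,0,0],"grip":255},{"translation":[0,0,0.025],"dr":[0,0,0],"grip":255},{"translation":[0,0,0.026],"dr":[0,0,0],"grip":255},{"translation":[0,0,0.026],"dr":[0,0,0],"grip":255}]'
python3 go.py 580.5 -138.7 121.5
```

```text
t: 9.4
position: [580.8, -138.6, 129.8]
eef_rot: [3.098, 0.519, 0.001]
ft_force: [-0.4, -0.1, 2.2]
width: 0.1
t 9.4 pos [ 580.8 -138.6  129.8] rv [3.098e+00 5.190e-01 1.000e-03] F [-0.4 -0.1  2.2] w 0.1 q [ 0.4   0.6  -0.33  1.74  0.24  0.84 -1.28]
tool delta m [-0.0003 -0.      0.0083] zaxis [ 0.001  0.    -1.   ]
```

```bash
python3 -m pendant '[{"translation":[0,0,0.0005],"dr":[0,0,0],"grip":255},{"translation":[0,0,0.001],"dr":[0,0,0],"grip":255},{"translation":[0,0,0.0015],"dr":[0,0,0],"grip":255},{"translation":[0,0,0.002],"dr":[0,0,0],"grip":255},{"translation":[0,0,0.0025],"dr":[0,0,0],"grip":255},{"translation":[0,0,0.003],"dr":[0,0,0],"grip":255},{"translation":[0,0,0.0035],"dr":[0,0,0],"grip":255},{"translation":[0,0,0.004],"dr":[0,0,0],"grip":255},{"translation":[0,0,0.0045],"dr":[0,0,0],"grip":255}]'
python3 -m pendant '[{"translation":[0,0,0.0005],"dr":[0,0,0],"grip":255},{"translation":[0,0,0.001],"dr":[0,0,0],"grip":255},{"translation":[0,0,0.0015],"dr":[0,0,0],"grip":255},{"translation":[0,0,0.002],"dr":[0,0,0],"grip":255},{"translation":[0,0,0.0025],"dr":[0,0,0],"grip":255},{"translation":[0,0,0.003],"dr":[0,0,0],"grip":255},{"translation":[0,0,0.0035],"dr":[0,0,0],"grip":255},{"translation":[0,0,0.0035],"dr":[0,0,0],"grip":255},{"translation":[0,0,0.0035],"dr":[0,0,0],"grip":255}]'
python3 go.py 580.5 -138.7 200
```

```text
t: 10.15
position: [580.8, -138.7, 125.0]
eef_rot: [-3.098, -0.519, -0.001]
ft_force: [-0.4, 1.2, 3.9]
width: -0.3
t: 10.9
position: [580.7, -138.7, 121.5]
eef_rot: [-3.098, -0.519, -0.0]
ft_force: [1.3, 0.9, 2.4]
width: 0.0
t 10.9 pos [ 580.7 -138.7  121.5] rv [-3.098 -0.519 -0.   ] F [1.3 0.9 2.4] w 0.0 q [ 0.4   0.61 -0.32  1.75  0.25  0.82 -1.28]
tool delta m [-0.0002 -0.     -0.0785] zaxis [ 0.  0. -1.]
```

```bash
python3 -m pendant '[{"translation":[0,0,-0.004],"dr":[0,0,0],"grip":255},{"translation":[0,0,-0.015],"dr":[0,0,0],"grip":255},{"translation":[0,0,-0.04],"dr":[0,0,0],"grip":255},{"translation":[0,0,-0.08],"dr":[0,0,0],"grip":255},{"translation":[0,0,-0.1],"dr":[0,0,0],"grip":255},{"translation":[0,0,-0.1],"dr":[0,0,0],"grip":255},{"translation":[0,0,-0.1],"dr":[0,0,0],"grip":255},{"translation":[0,0,-0.1],"dr":[0,0,0],"grip":255}]'
python3 - <<'E'
from h import *
from cell import read_camera
for n in ("side",):
    c=read_camera(n); cv2.imwrite(f"pics/{n}6.png",c["pixels"][:,:,::-1]); np.savez(n+"6.npz",**c); tops(c,90,112)
    d=np.abs(c["pixels"].astype(int)-np.load("side0.npz")["pixels"]).sum(2)
    for k,(a,b,e,f) in {"axle":(310,240,396,312),"sealfront":(243,326,298,372),"spacer":(176,228,212,262),"sealback":(222,192,250,216)}.items(): print(k,"changed px",(d[b:f,a:e]>90).sum())
E
python3 go.py 580.5 -138.7 200
```

```text
t: 11.57
position: [579.8, -138.9, 221.2]
eef_rot: [-3.098, -0.518, 0.002]
ft_force: [-0.2, 0.1, -0.8]
width: 0.1
[295, 187, 11, 9, 79] [300.1 191.1] mean [ 579.8 -138.7   95.4] rect 580.0 -138.5 [14.7 15.2] 8.8
[251, 203, 32, 21, 507] [266.4 212.5] mean [599.9 -66.   95.5] rect 601.0 -66.7 [41.6 42.5] 24.3
[209, 224, 40, 26, 448] [228.4 236.5] mean [620.4   5.7  95.4] rect 620.9 4.8 [17.1 61.1] 74.6
axle changed px 0
sealfront changed px 0
spacer changed px 22
sealback changed px 0
t 11.62 pos [ 579.7 -138.8  220.6] rv [-3.098e+00 -5.180e-01  3.000e-03] F [0.5 1.2 0.4] w 0.1 q [ 0.42  0.5  -0.35  1.63  0.19  1.05 -1.23]
tool delta m [0.0008 0.0002 0.0206] zaxis [-0.002  0.    -1.   ]
```

View pics/side6.png

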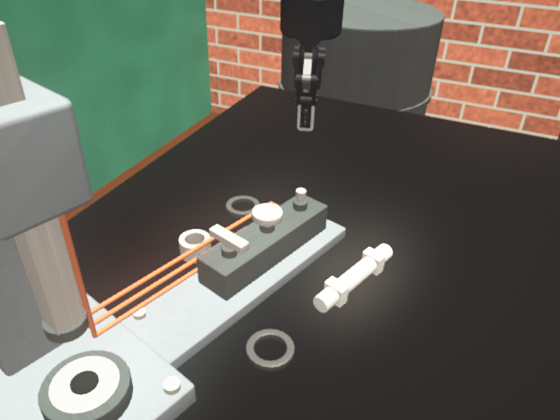

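All three heads are at about 95.5 mm (slim at pixel (300,191)). The bystanders haven't moved, and the hand is clear at (305,125). Handing in.

```bash
python3 -c "
from cell import ctrl
print(ctrl.hand_in())"
```

```text
the job is handed in; nothing more can be done
None
```

I pressed the wide plunger, then the bar, then the slim one with the closed fingertips. I lifted clear and handed in at about 11.6 s; no verdict is reported.

- **Plungers:** the last side picture puts all three heads at about 95.5 mm. They read about 105.5 mm in the same view before pressing, so each is roughly 10 mm down out of 12 and stayed down.
- **Force:** the highest vertical force I read was 5.4 N. I only read it at the end of each move, not continuously.
- **Bystanders:** the axle and both seals show no changed pixels against the start image. The spacer's check box showed 22 changed pixels. I put that down to the box overlapping the lowered bar head, and the spacer looks unmoved in the picture.
- **Disagreement:** the two cameras differed by 1–3 mm on head positions, within what the calibration allows. I aimed at roughly the average of the two.

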